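Open the touch-latch desk power box and switch it on

ROBOT

A 6-joint arm with a two-finger parallel gripper is mounted at the origin on the work surface. World frame = base frame: x ahead of the robot, y to its left, z up, the work surface at z = 0. Lengths are in m, angles in rad, forces in N, time in s.
With the tool pointing down it reaches from about 0.275 to 0.825 m from the base axis. Payload 4.9 kg.
Tool frame: the origin (TCP) lies midway between the tips of the shut fingers; the grasp point (between the pads) lies 19 mm behind it (grip_point_offset is the distance from the TCP to the grasp point, in m); z points along the fingers, y is the line along which they close (so a half turn about z gives the same grasp; the last joint's range is limited). The gripper opens to 85 mm and grips with 20 to 120 N. Pads are 22 mm wide; open, the fingers measure 114 mm over their backs; the gripper's body (76 mm by 85 mm) begins 54 mm behind the grasp point. The pads swing forward as they close: fully open they stand 13 mm farther back than shut.
Start: joints at [1.086, 0.326, -0.193, 1.052, 0, 1.437], TCP at [0.189, 0.517, 0.231] pointing down, gripper open.
Joint ranges: [-2.65, 2.65], [-0.97, 1.79], [-1.3, 1.35], [-1.93, 2.1], [-1.47, 1.37], [-3.14, 3.14]. Speed limits (rad/s): [2.57, 2.57, 3.14, 3.14, 3.14, 3.14].

INTERFACE

Orientations are given as a rotation vector (axis times angle).
In Python, from cell import * gives the robot as it stands. Calls block until the motion is done:
- movep(position, orientation): joint-space move of the TCP to a pose.
- move_l(position, velocity=0.15, rot=None, until_force=None): straight line of the TCP; rot=None keeps the orientation; velocity is the mean speed in m/s. With until_force (N) it stops when the force on the tool has changed by that much, and returns True; else False.
- set_joints(angles): joint-space move.
- let_go() and grab(newtons=None): open the fingers fully, or close them until they stop; newtons is the grip in N (None keeps the last).
- sleep(seconds).
- ik(position, orientation): joint angles nearest the present ones, or None.
- get_state(): the state.
- grab_frame(name): name is "scene" or "top" or "wrist"; returns a dict with "img" (420x560x3 uint8, red, green, blue), "fx", "fy", "cx", "cy" (pixels), "cam_to_world" (4x4, takes a point from camera to world coordinates); the wrist camera has in their place "T_tool_cam" (4x4, takes a point from camera to tool coordinates, whose origin is the TCP and whose axes are the flange's). Camera axes: x right, y down, z forward; pixel columns grow to the right and rows downward; lengths in m; the calibration is good to about 2 mm. A picture is of the moment at which its call begins: read the wrist's pose just before it. There is no depth.
A pose or a line that the arm cannot do raises MotionError and nothing moves.
- sign_off(): hands the job in, once; it reports no verdict.
Trained networks look in the newest picture that a camera, given by its name, has taken for a name from the list of things; names that differ only in an ending like _2 or _b are one class to them, and where a whole thing is asked for, a point or a joint stands for the part that bears it (a point fixed in the world has none). Each returns a list of dicts, best first, with "score" (0 to 1); they miss things now and then, are a little off and sometimes report something else, mostly with a low value. They report only what shows in the picture. A call takes as long as a camera call.
- spot_in(camera, name): "centre" ([column, row] in pixels, amid what is visible of it).
- silhouettes(camera, name): "mask" (420x560 bool, what is visible of it) and "centre" ([column, row] in pixels, amid what is visible of it).
- tip_of(camera, name): "centre" ([column, row] in pixels: a listed point, or the origin of a listed thing).
The state is a dict: "clock": time; "q": joint angles; "joint_velocities": joint speeds; "tau": joint torques, N m; "position": TCP position; "eef_rot": TCP orientation; "contact_force": force on the tool from outside, world axes, zero at the start; "wrist_torque": the same for the moment, N m; "finger_gap": opening from 0.0 (shut) to 1.0 (fully open).
Only numpy, scipy, OpenCV 4.12 (cv2) and the standard library are available. Lean on these libraries where they do the work, as an engineer would, in place of code of your own. Each camera call takes 0.05 s, during which the arm holds its last target. There are 200 camera calls.

TASK

Switch on the power box for the ironing corner: gently press the front edge of its closed lid in until the catch lets go, and take the finger away so that the lid springs ajar by itself. Push the lid up and right back with the outside of the fingers until it stays open, then press the raised near half of the rocker switch inside fully down. Do all of it by pressing and pushing; pick nothing up and leave the other things on the desk where they stand.

Things in the scene. Friction and masses are not known exactly. Their poses are not given: they have to be found in the camera images.
- power_box: Black plastic desk power box fixed to the desk, 250 (its y) x 130 (x) x 78 mm high with lid shut. Origin: centre of its underside. x points from its front (facing the robot) to its hinged back, y to its left seen from the robot, z up. Walls 70 mm high; front face at x = -65 mm. Inside, on a deck 36-41 mm up: two round sockets (y = 0, -60 mm), rocker switch (y = +60 mm). End ears stick out 15 mm, 4 mm high.
- lid (a joint): Angle (rad) of the aluminium lid, 250 x 122 x 4 mm, 140 g, hinged at its back. 0: shut, latched. About 5 N at the front edge's middle presses it 3-4 mm in (stop -0.036) and trips the latch; on letting go a spring lifts it to 0.5 (ajar, edge 60 mm up) and no further. Let go well short of upright it drops back to 0.5; past upright (1.57) it falls back to its stop at 2.05 and stays. Damped.
- lid_press (a point): Point on the lid's upper face, in the middle of its width, 20 mm behind its front edge, straight above the latch: where to press. Moves with the lid. Its z axis is the lid's outward normal.
- lid_edge (a point): Middle of the lid's front (free) edge, half-way through its 4 mm thickness, 123 mm from the hinge line. Moves with the lid.
- lid_hinge (a point): Point on the hinge line, mid-width; fixed to the power box at x = +58 mm, z = 76.5 mm of its frame. The hinge line runs along the box's y axis.
- rocker (a joint): Angle (rad) of the white rocker switch, a flat 45 x 45 mm cap, centre at x = +4, y = +60, z = 43 mm of the power box's frame, tilting about the box's y axis. 0: off, near (-x, front) half raised about 3 mm, far half sunk. 0.28: on, near half fully down. It moves under about 3 N on the near half and stays where it is left.
- rocker_near (a point): Centre of the upper face of the rocker's near half, 13 mm in front of its pivot, about 48 mm above the desk when off and 45 mm when on. Moves with the rocker.
- coaster: Round wooden coaster, 96 mm across, 8 mm thick, loose, at one end of the power box. Origin: centre of its underside. Bystander.
- mug: Steel mug with a hinged steel lid, 78 mm across and 111 mm high, wire handle 32 mm out along its +y, standing on the coaster. Origin: centre of its underside, z up. Bystander.
- stapler: Blue plastic stapler, 135 x 36 x 50 mm, loose, at the other end of the power box. Origin: centre of its underside. Bystander.
- stand: Transparent acrylic stand, 85 x 80 x 113 mm, loose, behind the power box. Origin: centre of its base plate's underside. Bystander.
- spool_a: Wooden thread spool wound in grey, 34 mm across, 50 mm high, standing before the left front corner of the power box. Origin: centre of its underside. Bystander.
- spool_b: Wooden thread spool wound in off-white, 34 mm across, 50 mm high, standing before the right front corner of the power box. Origin: centre of its underside. Bystander.
- bin: Round grey plastic desk bin with a small dark tilt-out flap at its top, 137 mm across, 172 mm high, loose, on the left of the desk. Origin: centre of its underside. Bystander.
- sprayer: Clear spray bottle with a white trigger head, 74 mm across, 203 mm high, loose, on the right of the desk. Origin: centre of its underside. Bystander.

How it is judged:
By the outcome, as a careful person would: the job done as asked, in the order asked, and still so for the second after the job is handed in, with the robot touching nothing.
It also fails if it takes over 54 s, if anything falls off the work surface, if the arm or the gripper's body presses on something with over 40 N, if the wrist force passes 120 N, or if a joint passes its speed limit or range.

## Working session

There is one attempt and no reset: what is moved stays moved. The work goes in short steps, each a Python script; the robot and the scene stay as the last script left them, time stands still between calls to the robot, and variables do not carry over. Pictures are saved under pics/ and viewed, on a budget of 10 in all, crops included, one or two more only if the job needs it, and the job is handed in when it is done.

```bash
mkdir -p pics; cat > h.py <<'E'
from cell import *
import numpy as np, cv2
def ray(f,px):
    T=np.array(f["cam_to_world"]);d=np.array([(px[0]-f["cx"])/f["fx"],(px[1]-f["cy"])/f["fy"],1.])
    return T[:3,3],T[:3,:3]@d
def at_z(f,px,z):
    o,d=ray(f,px);return o+d*(z-o[2])/d[2]
def proj(f,p):
    T=np.linalg.inv(np.array(f["cam_to_world"]));c=T[:3,:3]@np.array(p)+T[:3,3]
    return np.array([c[0]/c[2]*f["fx"]+f["cx"],c[1]/c[2]*f["fy"]+f["cy"]])
def tri(fs,pxs):
    A=np.zeros((3,3));b=np.zeros(3)
    for f,p in zip(fs,pxs):
        o,d=ray(f,p);d=d/np.linalg.norm(d);M=np.eye(3)-np.outer(d,d);A+=M;b+=M@o
    return np.linalg.solve(A,b)
def save(f,n): cv2.imwrite("pics/"+n,f["img"][:,:,::-1])
E
python3 - <<'E'
from h import *
np.set_printoptions(precision=4,suppress=True)
F={c:grab_frame(c) for c in("scene","top")}
for c in F: save(F[c],c+"0.png"); print(c,np.array(F[c]["cam_to_world"])[:3].tolist())
for n in["power_box","lid_press","lid_edge","lid_hinge","mug","coaster","stapler","stand","spool_a","bin","sprayer","rocker_near"]:
    P={}
    for c in F:
        r=tip_of(c,n)
        P[c]=r
        print(n,c,[(np.round(x["centre"],1).tolist(),round(x["score"],2)) for x in r[:3]])
    if P["scene"] and P["top"]: print("   tri",tri([F["scene"],F["top"]],[P["scene"][0]["centre"],P["top"][0]["centre"]]))
print(get_state())
E
```

```text
scene [[-0.7444214765840734, 0.5749620579420808, -0.33949270555844807, 1.0279943066063666], [0.6676671865989553, 0.6352181019685832, -0.388224794250015, 0.5430715929494792], [-0.0075626145891130965, -0.5156710141732208, -0.8567532970477199, 1.2251626593688423]]
top [[-0.019279194728090338, -0.9740734602528716, 0.22540897648859018, 0.33751298057239076], [-0.9998094415218757, 0.019473855831616062, -0.0013599936634787779, 0.0486310190864657], [-0.0030648481775841867, -0.22539224247974213, -0.974263282555389, 1.1892910613450365]]
power_box scene [([292.0, 213.5], 0.63)]
power_box top [([293.4, 238.3], 0.79)]
   tri [ 0.5085 -0.0101 -0.0321]
lid_press scene [([308.9, 183.3], 0.97)]
lid_press top [([292.5, 252.2], 0.9)]
   tri [0.4537 0.0003 0.0923]
lid_edge scene [([313.4, 185.0], 0.68)]
lid_edge top []
lid_hinge scene [([277.7, 202.6], 0.82)]
lid_hinge top [([295.6, 212.2], 0.68)]
   tri [ 0.5631 -0.0127  0.0861]
mug scene [([334.1, 264.2], 0.84)]
mug top [([217.7, 228.1], 0.56)]
   tri [ 0.5412  0.2093 -0.011 ]
coaster scene [([337.4, 262.2], 0.77)]
coaster top [([215.4, 222.3], 0.41)]

[... 514 characters left out ...]
[([113.3, 194.1], 0.93)]
   tri [0.6422 0.5052 0.0236]
sprayer scene [([213.7, 128.3], 0.77)]
sprayer top [([443.4, 239.4], 0.87), ([292.5, 238.9], 0.27)]
   tri [ 0.4906 -0.437  -0.0038]
rocker_near scene []
rocker_near top []
{'clock': 1.3, 'q': array([ 1.0858,  0.3262, -0.1926,  1.052 , -0.    ,  1.4366]), 'joint_velocities': array([ 0.0002,  0.0012, -0.0001,  0.0007, -0.001 , -0.0011]), 'tau': array([  0.0007, -44.3335,  26.2755,   0.0012,  -0.0002,   0.    ]), 'position': array([0.189 , 0.5165, 0.2313]), 'eef_rot': array([ 0.5482,  3.0934, -0.    ]), 'contact_force': array([ 0.0924,  0.7495, -0.1256]), 'wrist_torque': array([-0.0162, -0.0067,  0.0374]), 'finger_gap': 1.0002906755184842}
```

```bash
python3 -c "
import cv2,numpy as np
a=cv2.imread('pics/top0.png');b=cv2.imread('pics/scene0.png')
s=0.713
cv2.imwrite('pics/both.png',np.vstack([cv2.resize(a,None,fx=s,fy=s),cv2.resize(b,None,fx=s,fy=s)]))"
```

```text
(no output)
```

View pics/both.png

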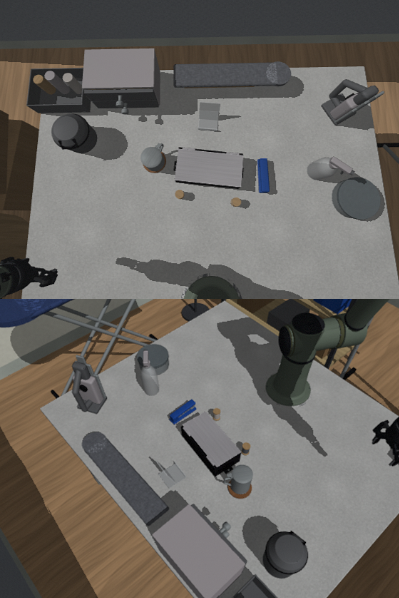

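The upper picture (top camera) shows the lid centred near (208,167) in the collage, slightly yawed. The spools are in front, the mug is at left, the stapler at right and the stand behind. Next I'll fit the lid outline for position and yaw.

```bash
python3 - <<'E'
from h import *
np.set_printoptions(precision=4,suppress=True)
for c in("top","scene"):
    f=grab_frame(c)
    for n in("lid","power_box","stand","stapler","mug"):
        r=silhouettes(c,n)
        for m in r[:2 if n=="lid" else 1]:
            k=m["mask"].astype(np.uint8)
            z={"lid":.078,"power_box":.07}.get(n,0.0)
            cs=max(cv2.findContours(k,0,1)[0],key=cv2.contourArea)[:,0]
            W=np.array([at_z(f,p,z)[:2] for p in cs.astype(float)])
            print(c,n,round(m["score"],2),k.sum(),"rect@z",z,cv2.minAreaRect((W*1000).astype(np.float32)))
    for n,z in(("lid_press",.078),("lid_hinge",.0765),("lid_edge",.076)):
        for x in tip_of(c,n)[:1]: print(c,n,round(x["score"],2),at_z(f,x["centre"],z))
E
```

```text
top lid 0.67 4048 rect@z 0.078 ((502.25299072265625, -1.5012664794921875), (247.0751495361328, 121.69900512695312), 82.75255584716797)
top power_box 0.95 4594 rect@z 0.07 ((502.17022705078125, -1.3441162109375), (260.5157470703125, 139.0352783203125), 82.84778594970703)
top stand 0.9 1079 rect@z 0.0 ((731.8906860351562, -11.59719467163086), (85.97394561767578, 125.01158142089844), 83.76968383789062)
top stapler 0.96 767 rect@z 0.0 ((479.07940673828125, -223.8550262451172), (47.24112319946289, 140.9425811767578), 87.96271514892578)
top mug 0.71 904 rect@z 0.0 ((557.8312377929688, 223.10311889648438), (108.41561889648438, 88.35249328613281), 5.900489330291748)
top lid_press 0.57 [0.4672 0.0032 0.078 ]
top lid_hinge 0.7 [ 0.5621 -0.0105  0.0765]
top lid_edge 0.7 [0.4446 0.007  0.076 ]
scene lid 0.92 2970 rect@z 0.078 ((504.8319396972656, -4.5837554931640625), (251.06813049316406, 122.84497833251953), 82.93474578857422)
scene power_box 0.9 4175 rect@z 0.07 ((519.2798461914062, 11.29315185546875), (296.1490783691406, 155.23387145996094), 82.7802505493164)
scene stapler 0.76 636 rect@z 0.0 ((465.7781982421875, -235.74563598632812), (64.615234375, 156.906005859375), 89.90869903564453)
scene mug 0.89 1149 rect@z 0.0 ((512.668212890625, 188.32217407226562), (128.7144775390625, 102.84294891357422), 7.929847240447998)
scene lid_press 0.91 [0.4594 0.0074 0.078 ]
scene lid_hinge 0.57 [ 0.561  -0.0202  0.0765]
scene lid_edge 0.8 [0.4364 0.0006 0.076 ]
```

```bash
cat >> h.py <<'E'
from scipy.spatial.transform import Rotation as Ro
YAW=np.radians(-7.15)
O=np.array([0.5075,-0.0035,0.]); RB=Ro.from_euler('z',YAW).as_matrix()
def W(p): return O+RB@np.array(p)          # box -> world
def rot(phi,s=1):  # tool z forward-down at phi from vertical; tool y along s*box y
    z=np.array([np.sin(phi),0,-np.cos(phi)]);y=np.array([0,s,0.]);x=np.cross(y,z)
    return Ro.from_matrix(RB@np.c_[x,y,z]).as_rotvec()
def under(th,r,d):  # tool under lid at lid angle th, TCP at radius r, d below lid mid-plane
    p=np.array([.058-r*np.cos(th)-d*np.sin(th),0,.0765+r*np.sin(th)-d*np.cos(th)])
    return W(p),np.pi/2-th
E
python3 - <<'E'
from h import *
np.set_printoptions(precision=3,suppress=True)
for s in(1,-1):
    print(s,"press",ik(W([-.045,0,.2]),rot(0,s)))
    for th,r,d in[(.5,.15,.03),(.5,.08,.025),(.8,.08,.013),(1.2,.08,.013),(1.57,.08,.013),(1.8,.08,.013)]:
        p,phi=under(th,r,d); print(th,p,ik(p,rot(phi,s)))
    print("rock",ik(W([-.006,.06,.043]),rot(.2,s)))
E
```

```text
1 press [-0.155  0.192 -0.459  0.92   0.    -0.03 ]
0.5 [0.42  0.007 0.122] None
0.5 [ 0.483 -0.     0.093] None
0.8 [ 0.5   -0.003  0.125] [-0.174  0.145 -1.283 -0.628  0.034 -0.035]
1.2 [ 0.524 -0.006  0.146] [-0.159  0.132 -0.783  0.285  0.012 -0.032]
1.57 [ 0.552 -0.009  0.156] [-0.15   0.39  -0.301  0.879  0.    -0.025]
1.8 [ 0.571 -0.011  0.157] [-0.147  0.6    0.022  1.222 -0.005 -0.021]
rock [-0.021  0.369 -0.743  0.26  -0.021  0.102]
-1 press [-0.155  0.192 -0.459  0.92   0.     3.111]
0.5 [0.42  0.007 0.122] None
0.5 [ 0.483 -0.     0.093] None
0.8 [ 0.5   -0.003  0.125] [-0.174  0.145 -1.283 -0.628  0.034  3.106]
1.2 [ 0.524 -0.006  0.146] [-0.159  0.132 -0.783  0.285  0.012  3.11 ]
1.57 [ 0.552 -0.009  0.156] [-0.15   0.39  -0.301  0.879  0.     3.116]
1.8 [ 0.571 -0.011  0.157] [-0.147  0.6    0.022  1.222 -0.005  3.12 ]
rock [-0.021  0.369 -0.743  0.26  -0.021 -3.04 ]
```

```bash
cat >> h.py <<'E'
def push(th,gap=0.,s=.03,pm=.7):
    phi=min(pm,np.pi/2-th); n=np.array([np.cos(phi),0,np.sin(phi)]);d=np.array([np.sin(phi),0,-np.cos(phi)])
    E=np.array([.058-.123*np.cos(th),0,.0765+.123*np.sin(th)])
    return W(E-n*(.013+gap)+d*s),phi
E
python3 - <<'E'
from h import *
np.set_printoptions(precision=3,suppress=True)
for pm in(.5,.7,.85):
  for th,gap in((.5,.04),(.5,.015),(.5,0),(.7,0),(.9,0),(1.2,0),(1.5,0),(1.8,0)):
    p,phi=push(th,gap,pm=pm);print(pm,th,p,round(phi,2),ik(p,rot(phi)))
# press
grab(30)
movep(W([-.045,0,.15]),rot(0))
f=dict(grab_frame("wrist"));save(f,"w1.png")
s=get_state();print(s["clock"],s["position"],s["contact_force"],s["finger_gap"])
Tt=np.eye(4);Tt[:3,:3]=Ro.from_rotvec(s["eef_rot"]).as_matrix();Tt[:3,3]=s["position"]
f["cam_to_world"]=Tt@np.array(f["T_tool_cam"])
for n,z in(("lid_press",.078),("lid_edge",.076)):
    for x in tip_of("wrist",n)[:2]: print(n,x["score"],at_z(f,x["centre"],z),"pred",W([-.045,0,0]),W([-.065,0,0]))
E
```

```text
0.5 0.5 [0.426 0.007 0.084] 0.5 [-0.175  0.071 -1.212 -0.211  0.024 -0.044]
0.5 0.5 [0.448 0.004 0.096] 0.5 [-0.172  0.07  -1.149 -0.148  0.022 -0.041]
0.5 0.5 [0.461 0.002 0.103] 0.5 [-0.17   0.073 -1.112 -0.114  0.021 -0.039]
0.5 0.7 [0.475 0.001 0.123] 0.5 [-0.168  0.045 -1.055 -0.029  0.021 -0.038]
0.5 0.9 [ 0.492 -0.002  0.14 ] 0.5 [-0.165  0.038 -0.995  0.038  0.02  -0.036]
0.5 1.2 [ 0.52  -0.005  0.158] 0.37 [-0.159  0.105 -0.776  0.32   0.012 -0.032]
0.5 1.5 [ 0.546 -0.008  0.168] 0.07 [-0.152  0.318 -0.379  0.803  0.002 -0.027]
0.5 1.8 [ 0.573 -0.012  0.17 ] -0.23 [-0.147  0.596  0.049  1.253 -0.005 -0.021]
0.7 0.5 [0.437 0.005 0.078] 0.7 None
0.7 0.5 [0.456 0.003 0.094] 0.7 None
0.7 0.5 [0.467 0.002 0.104] 0.7 None
0.7 0.7 [ 0.481 -0.     0.124] 0.7 [-0.174  0.071 -1.251 -0.45   0.032 -0.038]
0.7 0.9 [ 0.498 -0.002  0.141] 0.67 [-0.171  0.035 -1.161 -0.296  0.028 -0.036]
0.7 1.2 [ 0.52  -0.005  0.158] 0.37 [-0.159  0.105 -0.776  0.32   0.012 -0.032]
0.7 1.5 [ 0.546 -0.008  0.168] 0.07 [-0.152  0.318 -0.379  0.803  0.002 -0.027]
0.7 1.8 [ 0.573 -0.012  0.17 ] -0.23 [-0.147  0.596  0.049  1.253 -0.005 -0.021]
0.85 0.5 [0.446 0.004 0.076] 0.85 None
0.85 0.5 [0.462 0.002 0.095] 0.85 None
0.85 0.5 [0.472 0.001 0.106] 0.85 None
0.85 0.7 [ 0.486 -0.001  0.126] 0.85 None
0.85 0.9 [ 0.498 -0.002  0.141] 0.67 [-0.171  0.035 -1.161 -0.296  0.028 -0.036]
0.85 1.2 [ 0.52  -0.005  0.158] 0.37 [-0.159  0.105 -0.776  0.32   0.012 -0.032]
0.85 1.5 [ 0.546 -0.008  0.168] 0.07 [-0.152  0.318 -0.379  0.803  0.002 -0.027]
0.85 1.8 [ 0.573 -0.012  0.17 ] -0.23 [-0.147  0.596  0.049  1.253 -0.005 -0.021]
5.125 [0.463 0.003 0.15 ] [ 0.544  0.388 -0.107] 0.0016192388534047321
lid_press 0.93 [0.462 0.004 0.078] pred [0.463 0.002 0.   ] [0.443 0.005 0.   ]
lid_edge 0.95 [0.442 0.007 0.076] pred [0.463 0.002 0.   ] [0.443 0.005 0.   ]
```

View pics/w1.png

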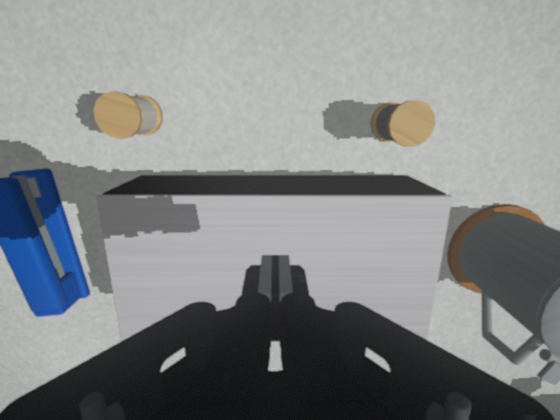

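The wrist view shows the shut fingertips at about (275,260), above the lid. The front edge is at row 193, and the detected press point agrees with my box pose to 2 mm. Now I'll press and let go.

```bash
python3 - <<'E'
from h import *
np.set_printoptions(precision=3,suppress=True)
move_l(W([-.045,0,.088]),.15)
h=move_l(W([-.045,0,.068]),.015,until_force=9)
s=get_state();print(h,s["position"],s["contact_force"])
move_l(W([-.065,0,.20]),.3)
sleep(.6)
s=get_state();print(s["clock"],s["contact_force"])
movep(W([-.16,0,.20]),rot(.4))
f=grab_frame("scene");save(f,"s2.png");g=grab_frame("wrist")
for n in("lid_edge",):
    for x in tip_of("scene",n)[:2]: print(n,x["score"],x["centre"],"ajar",proj(f,W([-.05,0,.1355])),"shut",proj(f,W([-.065,0,.076])))
cv2.imwrite("pics/s2b.png",np.hstack([cv2.resize(f["img"][120:320,180:400,::-1],(400,364)),cv2.resize(g["img"][:,:,::-1],(400,364))]))
E
```

```text
True [0.463 0.002 0.075] [-0.672  0.155  6.468]
7.8583 [-0.47   0.113  0.169]
lid_edge 0.97 [312.2, 175.3] ajar [309.041 175.996] shut [312.334 185.343]
lid_edge 0.21 [258.4, 159.9] ajar [309.041 175.996] shut [312.334 185.343]
```

View pics/s2b.png

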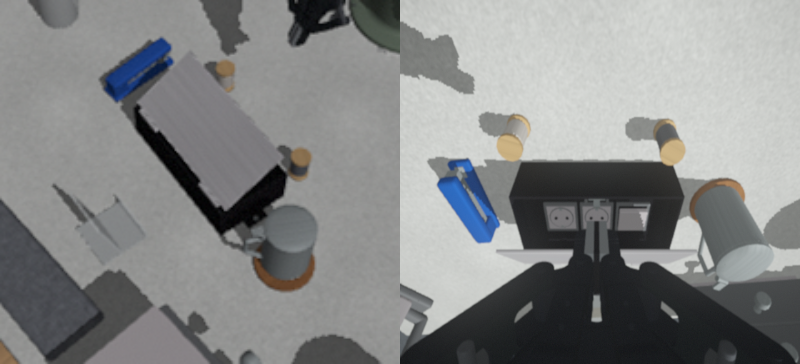

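The lid is ajar: the scene camera puts its edge at (312,175), against a predicted 309,176. The wrist view shows the sockets and rocker, with the lid edge-on at row 255. Now I'll push it open with the front faces of the fingers.

```bash
python3 - <<'E'
from h import *
np.set_printoptions(precision=3,suppress=True)
p,phi=push(.5,.045,pm=.5); movep(p,rot(phi))
for th in(.5,.7,.9,1.1,1.3,1.5,1.7,1.85):
    p,phi=push(th,0,pm=.5); move_l(p,.12,rot=rot(phi))
    s=get_state();print(th,s["clock"],s["position"]-p,s["contact_force"])
sleep(.3)
p,phi=push(1.5,.02); move_l(p,.15,rot=rot(phi))
movep(W([-.10,.0,.22]),rot(.2)); sleep(.3)
f=grab_frame("scene");g=grab_frame("wrist");s=get_state();print(s["clock"])
for x in tip_of("scene","lid_edge")[:2]: print(x["score"],x["centre"],"open",proj(f,W([.058+.123*.461,0,.0765+.123*.887])))
cv2.imwrite("pics/s3.png",np.hstack([cv2.resize(f["img"][120:320,180:400,::-1],(400,364)),cv2.resize(g["img"][:,:,::-1],(400,364))]))
f2=dict(g);Tt=np.eye(4);Tt[:3,:3]=Ro.from_rotvec(s["eef_rot"]).as_matrix();Tt[:3,3]=s["position"]
f2["cam_to_world"]=Tt@np.array(g["T_tool_cam"])
for x in tip_of("wrist","rocker_near")[:2]: print("rn",x["score"],x["centre"],at_z(f2,x["centre"],.048),"pred",W([-.009,.06,.048]))
E
```

```text
0.5 9.8917 [ 0.    -0.     0.001] [-0.203  0.648 -0.572]
0.7 10.25 [-0.  0.  0.] [-0.147 -0.119 -0.987]
0.9 10.6083 [-0. -0. -0.] [-1.019  0.2   -0.134]
1.1 10.9583 [-0. -0. -0.] [-0.889 -0.571 -0.234]
1.3 11.4 [-0.001  0.    -0.001] [-0.373 -0.064 -1.087]
1.5 11.8083 [-0.002  0.    -0.002] [-0.076 -0.581 -0.645]
1.7 12.2 [-0.001  0.    -0.001] [-0.327 -0.152 -0.138]
1.85 12.5333 [-0.001  0.    -0.001] [-0.518 -0.395  0.266]
14.4583
rn 0.97 [327.7, 236.9] [0.508 0.057 0.048] pred [0.506 0.057 0.048]
rn 0.73 [168.0, 124.5] [ 0.364 -0.084  0.048] pred [0.506 0.057 0.048]
```

View pics/s3.png

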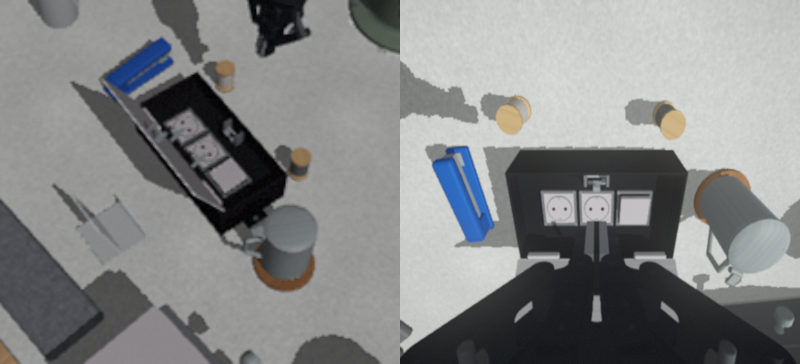

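The lid now stands fully back. The rocker's near half is at about (635,210) in the picture, and its detected position agrees with my model to 2 mm. Next I'll press it.

```bash
python3 - <<'E'
from h import *
np.set_printoptions(precision=3,suppress=True)
movep(W([-.006,.06,.10]),rot(.2))
f=grab_frame("wrist");
move_l(W([-.006,.06,.058]),.1)
h=move_l(W([-.006,.06,.036]),.015,until_force=14)
s=get_state();print(h,RB.T@(s["position"]-O),s["contact_force"])
move_l(W([-.006,.06,.10]),.1)
movep(W([-.10,.0,.22]),rot(.2)); sleep(.3)
f=grab_frame("scene");g=grab_frame("wrist");t=grab_frame("top");s=get_state();print(s["clock"])
Tt=np.eye(4);Tt[:3,:3]=Ro.from_rotvec(s["eef_rot"]).as_matrix();Tt[:3,3]=s["position"]
f2=dict(g);f2["cam_to_world"]=Tt@np.array(g["T_tool_cam"])
for x in tip_of("wrist","rocker_near")[:1]: print("rn",x["score"],x["centre"],"off",proj(f2,W([-.009,.06,.048])),"on",proj(f2,W([-.009,.06,.045])))
cv2.imwrite("pics/s4.png",np.hstack([cv2.resize(f["img"][170:250,250:340,::-1],(400,364)),cv2.resize(g["img"][180:280,270:400,::-1],(400,364))]))
for n in("mug","stapler","stand"): print(n,[np.round(x["centre"],1).tolist() for x in tip_of("top",n)[:1]])
E
```

```text
True [-0.007  0.06   0.046] [-2.922  0.064  9.282]
18.6
rn 0.59 [328.9, 233.8] off [327.231 236.023] on [326.844 234.56 ]
mug [[218.7, 229.9]]
stapler [[366.3, 243.0]]
stand [[269.8, 235.8]]
```

View pics/s4.png

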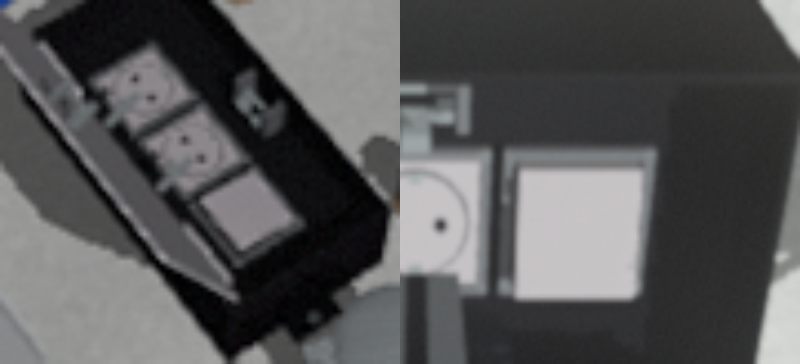

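The rocker looks tilted to the on side: the far-side shadow gap is gone and the near point is at row 234, which matches "on". I'll confirm it's fully down with a second, slightly firmer press. If it's at its stop, contact should come at the same height.

```bash
python3 - <<'E'
from h import *
np.set_printoptions(precision=4,suppress=True)
movep(W([-.006,.06,.09]),rot(.2)); move_l(W([-.006,.06,.054]),.1)
for F in(4,20):
    h=move_l(W([-.006,.06,.034]),.012,until_force=F)
    s=get_state();print(h,RB.T@(s["position"]-O),s["contact_force"])
move_l(W([-.006,.06,.10]),.1)
movep(W([-.10,.0,.25]),rot(.2)); sleep(.5)
f=grab_frame("scene");t=grab_frame("top");s=get_state();print(s["clock"],s["contact_force"])
for x in tip_of("scene","rocker_near")[:1]: print("rn",x["score"],x["centre"],"off",proj(f,W([-.009,.06,.048])),"on",proj(f,W([-.009,.06,.045])))
for x in tip_of("scene","lid_edge")[:1]: print("edge",x)
cv2.imwrite("pics/s5.png",np.hstack([cv2.resize(f["img"][100:330,150:420,::-1],(400,340)),cv2.resize(t["img"][120:330,160:420,::-1],(400,340))]))
E
```

```text
True [-0.006  0.06   0.046] [-1.3211  0.1485  6.1391]
True [-0.0059  0.06    0.046 ] [-3.3981  0.508   9.2699]
23.3 [-0.5983 -0.4022 -0.3223]
rn 0.8 [308.7, 209.8] off [308.7498 213.5754] on [308.7111 214.1019]
edge {'centre': [261.3, 188.5], 'score': 0.93}
```

View pics/s5.png

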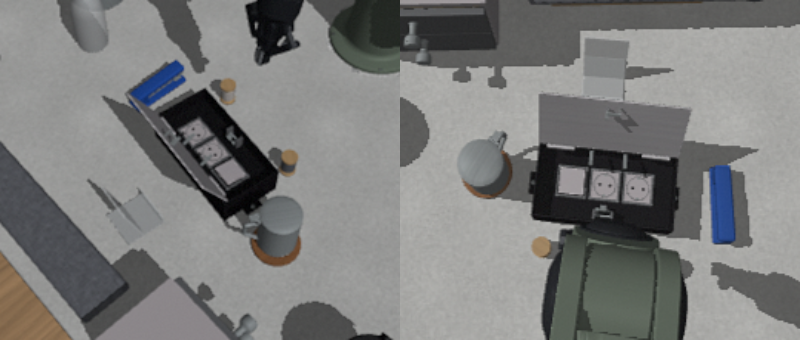

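Both views show the lid resting fully back, the rocker down and the bystanders in place. The second press met a hard stop at the same height, 46.0 mm. Handing in.

```bash
python3 -c "
from cell import *
sign_off()"
```

```text
the job is handed in; nothing more can be done
```

The power box is switched on and the job is handed in, at about 23 s of the 54 s allowed. I used 6 of the 10 pictures.

- **Lid catch:** I pressed the front edge gently, with about 6.5 N showing when it stopped, and took the finger away. The lid sprang ajar by itself, and the camera saw its edge within about 3 px of where it should be.
- **Opening the lid:** I pushed it up and back with the front faces of the shut fingers. The last two pictures show it still resting fully back.
- **Rocker:** I pressed the near half down, then pressed again a little harder. The second press met a hard stop at the same height (TCP 46 mm up), so the rocker is fully on.
- **Bystanders:** In the last pictures the mug, coaster, stapler, stand and spools looked to be where they started. Only one spool showed in the top view, because the arm hid the other. I did not re-measure the bin and sprayer, but the arm never went near them after the start.

**Checks that disagreed:**
- The scene camera put the rocker point about 4 px from both its "on" and "off" positions, so it could not tell them apart. The wrist camera favoured "on", but only by about 1.5 px, so I relied on the hard stop.
- The top-camera network once reported the stand on the box. I took that as a false detection, because the pictures show the stand in its place.

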